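# Refit the rate knob on a bench stroboscope

## Task

The stroboscope lying on its back has lost its rate knob: lift the grey bar knob straight up off its pin in the blue block, turn it so that the flat in its bore matches the flat of the brass D-shaft on the panel, and push it onto the shaft until the sprung collar under it is pressed all the way down. Finish with the hand still on the knob, holding it pressed fully home against the spring (a colleague will then tighten its set screw); do not let go or back off. Leave the other two knobs, the reel and the hooked weight where they are.

Things in the scene. Friction and masses are not known exactly. Their poses are not given: they have to be found in the camera images.
- knob_center (a point): Grey bar knob, loose, about 60 g, on one of the block's pins at the start: a round drum 38 mm across, 16 mm high, topped by a bar grip 36 mm long (x), 14 wide (y), 22 high; 38 high in all. Point: its centre, on the axis, 19 mm above its underside (the bar spans 3 mm below to 19 mm above it). z up, +x towards the red line, the side of the bore's flat. Not reported while held.
- knob_mark (a point): Point on the knob, 18 mm from its axis along its +x, 19 mm above its underside, on the red line that runs from the top's centre to the bar's +x end and down it. The flat of the D-shaped bore is on this side: bore radius 6.9 mm, flat 3.9 mm from the axis, 16 mm deep, open at the underside.
- shaft_tip (a point): Centre of the top end of the upright brass D-shaft, 18 mm above the panel. Fixed, cannot turn. 12 mm diameter, with a full-length flat 3 mm from the axis on this frame's +x side; top edge bevelled 1.7 mm. z up. The knob goes on only with its +x along this +x (within about 0.15 rad); half a turn off does not fit. Fully home, the knob's centre is 5 mm above this point.
- collar (a joint): Sprung aluminium collar round the shaft, 28 mm across, with a red line on the side of the shaft's flat. Value: how far it is pressed down, m; 0 at rest (top 8 mm below the shaft's tip), 0.006 at its stop (14 mm below). The knob's underside bears on it. It starts to move at 4 N, reaches the stop at 10 N and springs back when released.
- rack: Blue block fixed to the bench, 250 x 75 x 40 mm; origin at the centre of its underside, x along its length. Three round upright steel pins, 5 mm thick and 12 mm high, stand on its top at x = -80, 0 and 80 mm; the knobs sit on them in any order, undersides on the block's top.
- strobe: Stroboscope on its back, panel up, fixed: black case 200 (x) x 240 (y) mm on a board 240 x 280 mm; origin at the centre of the board's underside, panel 130 mm above the table. The shaft stands at x = 20, y = -30 mm. A switch and sockets stand up to 6 mm above the panel at the -x side; a handle reaches 47 mm beyond the case at +x, below the panel.
- black_knob_center (a point): Spare round black knob, 30 mm across, 22 mm high, loose on a pin; its centre. Leave alone.
- ivory_knob_center (a point): Spare round ivory knob, 30 mm across, 22 mm high, loose on a pin; its centre. Leave alone.
- reel: Empty black and white reel, 60 mm across, 46 mm high, standing loose; origin at the centre of its underside. Leave alone.
- weight: Dark steel weight with a hook, 40 mm across, 72 mm high, standing loose; origin at the centre of its underside. Leave alone.
There are look-alikes about, which are no part of the job. Of the things shaped like the part that bears knob_center, the grey one is meant.

How it is judged (in metres and radians):
On the way, in this order (a step that is already met when the one before it is completed fails the run):
1. the grey knob is lifted clear of its pin, carried by the fingers alone (z of knob_center in the frame of rack above 0.085 m and contact force between the fingers and knob above 1 N and contact force between knob and rack below 0.05 N), for 0.2 s.
2. the knob sits on the shaft, flat to flat, down to the collar (horizontal distance between knob_center and shaft_tip below 0.0025 m and z of knob_center in the frame of shaft_tip below 0.0135 m and x of knob_mark in the frame of shaft_tip above 0.015 m and angle between the x axis of knob_center and the x axis of shaft_tip, either way round below 0.3 rad and angle between knob_center's own z axis and vertical below 0.1 rad), for 0.1 s.
At the end, for the whole second after the job is handed in: Through the last second the knob is on the shaft, flat to flat (axis within 2.5 mm, turned within 0.3 rad, upright within 0.1 rad), the sprung collar is at least 4.5 mm of its 6 mm down, and the fingers still bear on the knob, at rest. The spare knobs, reel and weight have not moved more than 20 mm (all of step 2 and value of joint collar above 0.0045 m and contact force between the fingers and knob above 3 N and linear speed of knob below 0.02 m/s); the arm keeps its last pose, push and grip.
It fails at once if black knob moved by more than 20 mm (distance of black_knob_center from where it was at the start of the episode above 0.02 m).
It fails at once if ivory knob moved by more than 20 mm (distance of ivory_knob_center from where it was at the start of the episode above 0.02 m).
It fails at once if reel moved by more than 20 mm (distance of reel from where it was at the start of the episode above 0.02 m).
It fails at once if weight moved by more than 20 mm (distance of weight from where it was at the start of the episode above 0.02 m).
It also fails if it takes over 38 s, if anything falls off the work surface, if the arm or the gripper's body presses on something with over 40 N, if the wrist force passes 120 N, or if a joint passes its speed limit or range.

## Robot

A 6-joint arm with a two-finger parallel gripper is mounted at the origin on the work surface. World frame = base frame: x ahead of the robot, y to its left, z up, the work surface at z = 0. Lengths are in mm, angles in rad, forces in N, time in s.
With the tool pointing down it reaches from about 400 to 825 mm from the base axis. Payload 7 kg.
Tool frame: the origin (TCP) lies at the very end of the fingers, on their centre line; the grasp point (between the pads) lies 19 mm behind it; z points along the fingers, y is the line along which they close (so a half turn about z gives the same grasp; the last joint's range is limited). The gripper opens to 85 mm and grips with 20 to 120 N. Pads are 22 mm wide; open, the fingers measure 114 mm over their backs; the gripper's body (76 mm by 85 mm) begins 54 mm behind the grasp point. The pads swing forward as they close: fully open they stand 13 mm farther back than shut.
Start: joints at [-0.818, 0.359, 0.012, 0, -1.224, -0.288], TCP at [302.536, -603.38, 231.302] pointing down, gripper open.
Joint ranges: [-3.07, 3.07], [-1.43, 2.12], [-1.02, 1.25], [-3.03, 1.67], [-3.05, -0], [-3.03, 3.03]. Speed limits (rad/s): [2.39, 2.39, 3.01, 3.14, 3.14, 3.14].

## Interface

Orientations are given as a unit quaternion [w, x, y, z].
In Python, from workcell import state, get_image, order gives the robot as it stands.
- The arm moves only by the tool drive_tool, never from a script. Its argument "commands" is a list of rows, each an object with "delta_pos": the shift along the world's x, y, z in m, a list of three; "spin": the turn about the world's z in rad. In form: [{"delta_pos": [dx, dy, dz], "spin": spin}, ...]. A call has 1 to 12 rows; each row is the pose to reach, as a shift and turn from the pose commanded when the call began; what a row does not reach only later rows make up. A row lasts 1/10 s, in which the tool goes at most 50 mm and 8.59 degrees, less where a joint would pass 70% of its speed; a pose out of reach is approached as far as the arm can. A call with a gripper value outside its range is refused whole. "jaw" is the opening, from 0 (shut) to 1 (fully open), set as the call begins (left out, the last holds). The fingers move at their own pace and stop on an object; "grip_force" is the grip in N (left out, the last holds). Time passes only in rows, so rows that repeat a pose let the fingers close. It gives the time, the measured TCP pose, the force, the opening and the grip force at its end, in the units of the state.
- state(): the state, without advancing time (a new reading comes with each control period).
- get_image(name): name is "side" or "top"; returns a dict with "color" (480x640x3 uint8, red, green, blue), "vertical_fov" (degrees; the focal length in pixels is half the picture's height over the tangent of half this angle, whatever the lens; pixels are square), "cx", "cy" (the principal point, pixels), "rvec" (rotation vector, rad) and "tvec" (3), from world to camera coordinates, as OpenCV has them. Camera axes: x right, y down, z forward; pixel columns grow to the right and rows downward; lengths in mm; the calibration is good to about 2 mm. A picture is of the moment at which its call begins. There is no depth.
- order.close_job(): hands the job in; it is judged then, once.
The state is a dict: "clock": time; "q": joint angles; "qvel": joint speeds; "effort": joint torques, N m; "position": TCP position; "tool_rot": TCP orientation; "wrist_force": force on the tool from outside, world axes, zero at the start; "moment": the same for the moment, N m; "opening": finger opening in mm; "grasp_force": force on a finger pad.
Only numpy, scipy, OpenCV 4.12 (cv2) and the standard library are available. Lean on these libraries where they do the work, as an engineer would, in place of code of your own. Each camera call takes 0.05 s, during which the arm holds its last target. There are 200 camera calls.

## Working session

There is one attempt and no reset: what is moved stays moved. The work goes in short steps, Python scripts to look and compute and a tool call to move; the robot and the scene stay as the last step left them, time stands still between calls to the robot, and variables do not carry over. Pictures are saved under pics/ and viewed, at most 10 in all, crops included, and the job is handed in when it is done.

Besides the shell and the picture viewer there is one more tool, called by a JSON object that holds its "api" and its "payload", one argument or row to a line. drive_tool: Moves the arm, as the interface text tells. Its arguments: {"type":"object","properties":{"commands":{"type":"array","items":{"type":"object","properties":{"delta_pos":{"type":"array","items":{"type":"number"}},"spin":{"type":"number"}}}},"jaw":{"type":"number"},"grip_force":{"type":"number"}},"required":["commands"]}

```bash
mkdir -p pics
cat > h.py <<'E'
import numpy as np, cv2
from workcell import state, get_image, order
def cam(n):
    d=get_image(n); f=240/np.tan(np.radians(d['vertical_fov'])/2)
    d['K']=np.array([[f,0,d['cx']],[0,f,d['cy']],[0,0,1]]); d['R']=cv2.Rodrigues(np.array(d['rvec'],float))[0]; d['t']=np.array(d['tvec'],float).ravel()
    d['C']=-d['R'].T@d['t']; return d
def save(d,n): cv2.imwrite('pics/'+n,d['color'][:,:,::-1])
def ray(d,uv): 
    r=d['R'].T@np.linalg.inv(d['K'])@np.array([uv[0],uv[1],1.]); return r/np.linalg.norm(r)
def onz(d,uv,z):
    r=ray(d,uv); return d['C']+r*(z-d['C'][2])/r[2]
def proj(d,p):
    q=d['K']@(d['R']@np.array(p,float)+d['t']); return q[:2]/q[2]
def tri(ds,uvs):
    A=0;b=0;
    for d,uv in zip(ds,uvs):
        r=ray(d,uv);P=np.eye(3)-np.outer(r,r);A=A+P;b=b+P@d['C']
    return np.linalg.solve(A,b)
E
python3 - <<'E'
from h import *
for n in('top','side'):
    d=cam(n);save(d,n+'0.png');print(n,d['C'],d['K'][0],d['R'][2], d.keys())
print(state())
E
```

```text
top [ 169.84238663  -21.39446341 1556.81038242] [606.57146763   0.         310.99006111] [ 0.21809979  0.01137954 -0.97586013] dict_keys(['color', 'vertical_fov', 'cx', 'cy', 'rvec', 'tvec', 'K', 'R', 't', 'C'])
side [138.09450767 653.63726629 983.96552279] [506.5872025    0.         312.31452894] [ 0.31199288 -0.57846983 -0.7536797 ] dict_keys(['color', 'vertical_fov', 'cx', 'cy', 'rvec', 'tvec', 'K', 'R', 't', 'C'])
{'clock': 0.1, 'q': array([-8.17908630e-01,  3.59289192e-01,  1.11241843e-02, -2.58536588e-04,
       -1.22407232e+00, -2.88092541e-01]), 'qvel': array([-0.00115697, -0.00346044,  0.00237749,  0.00025416,  0.00153799,
        0.00101332]), 'effort': array([-2.00667913e-03, -5.84763837e+01,  2.94107598e+01,  6.95466444e+00,
       -3.23604894e-03, -2.14965112e-06]), 'position': array([ 302.32592408, -603.03100018,  230.47178415]), 'tool_rot': array([-2.52858953e-04, -2.30268413e-01,  9.73126880e-01,  6.85530905e-04]), 'wrist_force': array([-0.02353342, -0.04799478,  0.71485448]), 'moment': array([0.02987343, 0.015497  , 0.03184306]), 'grasp_force': 0.0, 'opening': 85.38504327709725}
```

View pics/top0.png

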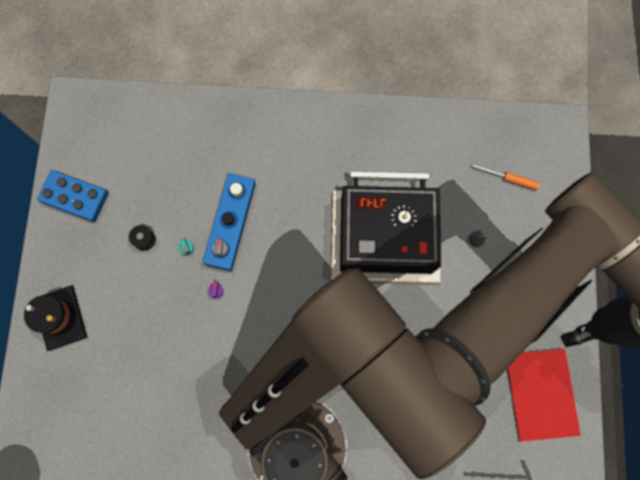

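View pics/side0.png

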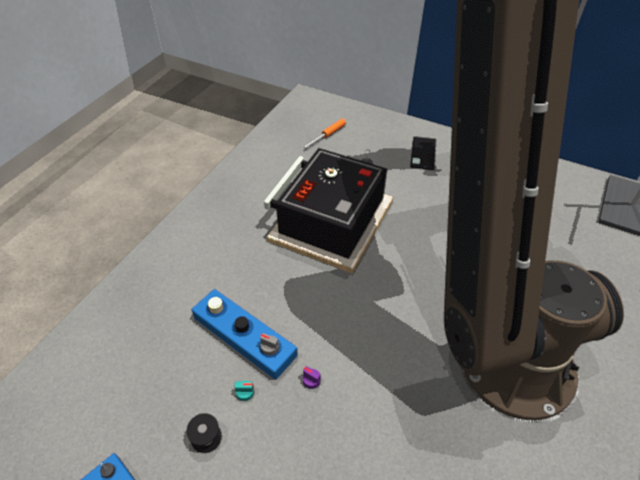

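The top view shows the grey knob at about (218,247) on the near rack pin, black at (228,218), ivory at (236,188) and the shaft at (404,215). The side view has the knob at (268,343) and the shaft at (331,173). I'll enlarge both.

Run:
```python
import cv2,numpy as np
t=cv2.imread('pics/top0.png');s=cv2.imread('pics/side0.png')
def c(i,u,v,r,R): return cv2.resize(i[v-r:v+r,u-r:u+r],(R,R),interpolation=cv2.INTER_CUBIC)
a=np.hstack([c(t,218,247,20,300),c(t,404,215,20,300)]);b=np.hstack([c(s,268,343,20,300),c(s,331,173,20,300)])
cv2.imwrite('pics/crop.png',np.vstack([a,b]))
```

```text
(no output)
```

View pics/crop.png

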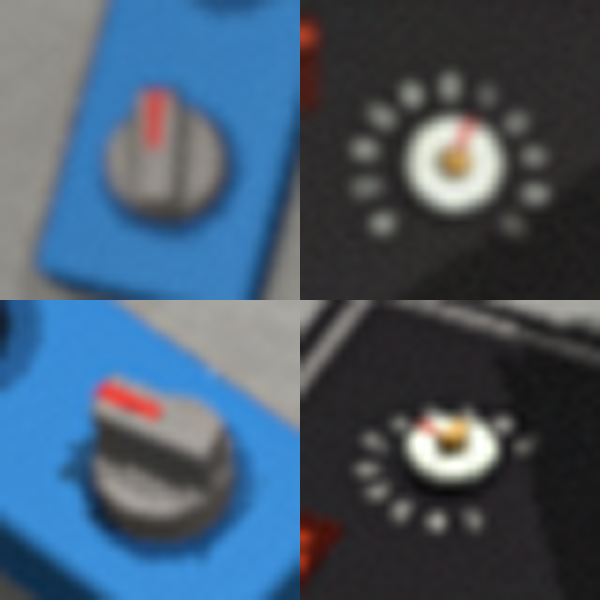

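```bash
cat > m.py <<'E'
from h import *
def sub(d,u,v,r): # 8x upsampled float crop
    s=8;i=d['color'][v-r:v+r,u-r:u+r]
    return cv2.resize(i,None,fx=s,fy=s,interpolation=cv2.INTER_CUBIC).astype(int),lambda x,y:((x+.5)/s-.5+u-r,(y+.5)/s-.5+v-r)
def blob(m):
    n,l,st,c=cv2.connectedComponentsWithStats(m.astype(np.uint8)); k=1+np.argmax(st[1:,4]); return l==k,c[k],st[k]
def red(i): return (i[...,0]-i[...,1]>55)&(i[...,0]-i[...,2]>50)
E
python3 - <<'E'
from m import *
D={n:cam(n) for n in('top','side')}
T,S=D['top'],D['side']
kn={'top':(218,247),'side':(268,343)};sh={'top':(404,215),'side':(331,173)}
KR={};SC={};SR={}
for n,d in D.items():
    i,f=sub(d,*kn[n],16)
    m,c,st=blob(red(i)); KR[n]=f(*c)
    pts=np.argwhere(m)[:,::-1]; x=[f(*p) for p in pts]; w=np.array([onz(d,p,78)[:2] for p in x])
    mu=w.mean(0); e,v=np.linalg.eigh(np.cov(w.T)); print(n,'knob red z78',mu,'ang',np.arctan2(v[1,1],v[0,1]),'len',4*np.sqrt(e/4*1.0),w.min(0),w.max(0))
    g=(np.ptp(i,axis=2)<45)&(i.sum(2)>230)|m
    gm,gc,gs=blob(g); print('  grey blob',f(*gc),onz(d,f(*gc),62),gs[4]/64)
    i,f=sub(d,*sh[n],14)
    wm,wc,ws=blob((i.min(2)>120)|red(i)|((i[...,0]-i[...,2]>40)))
    h=cv2.convexHull(np.argwhere(wm)[:,::-1].astype(np.int32)); el=cv2.fitEllipse(h); SC[n]=f(*el[0])
    print('  collar',SC[n],onz(d,SC[n],140),'axes mm',np.array(el[1])/8*np.linalg.norm(onz(d,SC[n],140)-d['C'])/d['K'][0,0])
    rm=(i[...,0]-i[...,1]>40)&(np.abs(i[...,1]-i[...,2])<35); rm&=wm
    rb,rc,rs=blob(rm); p=onz(d,f(*rc),140); q=onz(d,SC[n],140)
    print('  collar red',f(*rc),rs[4]/64,p,'ang',np.arctan2(*(p-q)[1::-1]),np.linalg.norm(p-q))
    bm=(i[...,0]-i[...,2]>55)&(i[...,1]-i[...,2]>20); bb,bc,bs=blob(bm); print('  brass',f(*bc),onz(d,f(*bc),146 if n=='side' else 148),bs[4]/64)
    # rack
    im=d['color'].astype(int); b=(im[...,2]-im[...,0]>70)&(im[...,2]>120)
    l=cv2.connectedComponents(b.astype(np.uint8))[1]; k=l[kn[n][1]-(0 if n=='top' else 0)-0, kn[n][0]-12] 
    hull=cv2.convexHull(np.argwhere(l==k)[:,::-1].astype(np.int32)); r=cv2.minAreaRect(hull)
    ap=cv2.approxPolyDP(hull,4,True)[:,0]; print('  rack',k,np.round([onz(d,p,40)[:2] for p in ap]).tolist())
print('tri collar',tri([T,S],[SC['top'],SC['side']]))
E
```

```text
top knob red z78 [483.56808722 227.0701521 ] ang -3.1184452122158466 len [3.65672748 9.7114978 ] [474.479405   223.61344009] [492.15331297 230.6409205 ]
  grey blob (np.float64(219.8929677206851), np.float64(247.94382411067193)) [472.95105007 224.09505607  62.        ] 177.890625
  collar (404.1888723373413, 216.27821350097656) [ 559.79982457 -226.29560859  140.        ] axes mm [30.68354573 31.04863717]
  collar red (np.float64(405.5219202898551), np.float64(212.31503623188405)) 5.390625 [ 569.89788449 -229.29875953  140.        ] ang -0.2890686707983305 10.535166329602857
  brass (np.float64(404.456494211288), np.float64(215.83836830680173)) [ 558.72685108 -225.75673033  148.        ] 10.796875
  rack 0 [[-22.0, -807.0], [-106.0, 696.0], [1153.0, 908.0], [1254.0, -887.0]]
side knob red z78 [481.41160001 225.17018374] ang -3.0980267973303324 len [ 3.51720072 10.22992462] [471.96667768 221.86943878] [490.70044441 228.76062749]
  grey blob (np.float64(270.0452156206592), np.float64(339.30408669023865)) [474.14989423 219.20701289  62.        ] 123.734375
  collar (330.7906608581543, 171.94106769561768) [ 558.61713624 -227.75458625  140.        ] axes mm [22.66489539 30.98924225]
  collar red (np.float64(327.5558574879227), np.float64(169.46346618357487)) 3.234375 [ 570.13214693 -232.46818873  140.        ] ang -0.38853565063912693 12.44240811117722
  brass (np.float64(330.8454794079794), np.float64(170.32006113256114)) [ 558.26110529 -227.06418424  146.        ] 12.140625
  rack 1 [[423.0, 201.0], [439.0, 269.0], [677.0, 222.0], [662.0, 155.0]]
tri collar [ 558.66240362 -226.23172207  141.45959388]
```

Two views agree within about 2 mm: knob at about (473.5, 226) with yaw +0.03, shaft at about (558.6, -226.5) with yaw about -0.3. The heights and sizes check out. Heading for the knob.

{"api": "drive_tool", "payload": {
  "commands": [
    {"delta_pos": [0.05,0.12,0.0],"spin": -0.1},
    {"delta_pos": [0.1,0.23,0.0],"spin": -0.2},
    {"delta_pos": [0.198,0.453,0],"spin": -0.43},
    {"delta_pos": [0.198,0.453,0],"spin": -0.43},
    {"delta_pos": [0.198,0.453,0],"spin": -0.43},
    {"delta_pos": [0.198,0.453,0],"spin": -0.43},
    {"delta_pos": [0.198,0.453,0],"spin": -0.43},
    {"delta_pos": [0.198,0.453,0],"spin": -0.43},
    {"delta_pos": [0.198,0.453,0],"spin": -0.43},
    {"delta_pos": [0.198,0.453,0],"spin": -0.43},
    {"delta_pos": [0.198,0.453,0],"spin": -0.43},
    {"delta_pos": [0.198,0.453,0],"spin": -0.43}
  ],
  "jaw": 0.6
}}

```text
clock: 1.4
position: [500.8, -149.2, 231.2]
tool_rot: [-0.0, -0.019, 1.0, 0.0]
wrist_force: [-0.2, -0.1, -0.7]
opening: 51.0
grasp_force: 0.0
```

{"api": "drive_tool", "payload": {
  "commands": [
    {"delta_pos": [-0.027,0.376,-0.08],"spin": 0},
    {"delta_pos": [-0.027,0.376,-0.08],"spin": 0},
    {"delta_pos": [-0.027,0.376,-0.08],"spin": 0},
    {"delta_pos": [-0.027,0.376,-0.08],"spin": 0},
    {"delta_pos": [-0.027,0.376,-0.08],"spin": 0},
    {"delta_pos": [-0.027,0.376,-0.08],"spin": 0},
    {"delta_pos": [-0.027,0.376,-0.08],"spin": 0},
    {"delta_pos": [-0.027,0.376,-0.08],"spin": 0},
    {"delta_pos": [-0.027,0.376,-0.08],"spin": 0},
    {"delta_pos": [-0.027,0.376,-0.08],"spin": 0},
    {"delta_pos": [-0.027,0.376,-0.08],"spin": 0},
    {"delta_pos": [-0.027,0.376,-0.08],"spin": 0}
  ]
}}

```text
clock: 2.6
position: [473.9, 224.2, 151.6]
tool_rot: [0.0, -0.016, 1.0, 0.0]
wrist_force: [0.5, 1.0, 0.0]
opening: 51.3
grasp_force: 0.0
```

```bash
cat > sh.py <<'E'
from m import *
D={n:cam(n) for n in('top','side')}
s=state();print(s['clock'],s['position'],s['tool_rot'],s['opening'])
a=np.array([s['tool_rot'][k] for k in(1,2,3,0)])
from scipy.spatial.transform import Rotation as Ro
M=Ro.from_quat(a).as_matrix();print('tool y yaw',np.arctan2(M[1,1],M[0,1]),'tool z',M[:,2])
for n,d in D.items():
    save(d,n+'1.png')
    # collar redness by angle in annulus 8..13.5mm around collar centre at z=140
    c=np.array([559.8,-226.3]) if n=='top' else np.array([558.6,-227.7])
    im=d['color'].astype(np.float32); w=0;o=[]
    for th in np.arange(-1.2,0.81,.05):
        v=[]
        for r in np.arange(8,13,.5):
            u=proj(d,[c[0]+r*np.cos(th),c[1]+r*np.sin(th),140])
            p=cv2.getRectSubPix(im,(1,1),tuple(map(float,u)))[0,0]; v.append(p[0]-(p[1]+p[2])/2)
        o.append((th,np.mean(v)))
    o=np.array(o); b=np.clip(o[:,1]-np.percentile(o[:,1],40),0,None);pk=np.abs(o[:,0]-o[np.argmax(b),0])<.6
    print(n,'peak',o[np.argmax(b),0],'mean',(o[:,0]*b)[pk].sum()/b[pk].sum(),np.round(o[::2,1]).astype(int))
E
python3 sh.py
```

```text
2.7 [473.84370306 224.56811406 151.6618971 ] [ 2.01928084e-04 -1.65753555e-02  9.99862578e-01  2.03863987e-04] 50.95347760534103
tool y yaw 1.6039486397038258 tool z [ 3.97042434e-04  4.14366004e-04 -9.99999835e-01]
top peak -0.29999999999999916 mean -0.2884528319999225 [ 4  4  4  6 10 17 27 39 49 53 52 42 29 19 12  6  5  5  4  3  3]
side peak -1.2 mean -0.9817455730256207 [60 51 41 34 34 36 45 55 58 55 46 33 20 10  6  4  3  1  2  2  2]
```

{"api": "drive_tool", "payload": {
  "commands": [
    {"delta_pos": [0,0.0015,-0.03],"spin": 0},
    {"delta_pos": [0,0.0015,-0.06],"spin": 0},
    {"delta_pos": [0,0.0015,-0.08],"spin": 0},
    {"delta_pos": [0,0.0015,-0.088],"spin": 0},
    {"delta_pos": [0,0.0015,-0.092],"spin": 0},
    {"delta_pos": [0,0.0015,-0.092],"spin": 0},
    {"delta_pos": [0,0.0015,-0.092],"spin": 0}
  ]
}}

```text
clock: 3.4
position: [474.1, 227.5, 60.3]
tool_rot: [0.001, -0.017, 1.0, 0.001]
wrist_force: [-0.2, -0.0, 0.3]
opening: 51.5
grasp_force: 0.0
```

Run:
```python
from h import *
a=[]
for n,(u,v) in(('top',(218,247)),('side',(268,335))):
    d=cam(n);a.append(cv2.resize(d['color'][v-35:v+35,u-35:u+35,::-1],(400,400),interpolation=cv2.INTER_CUBIC))
cv2.imwrite('pics/g.png',np.hstack(a))
```

```text
(no output)
```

View pics/g.png

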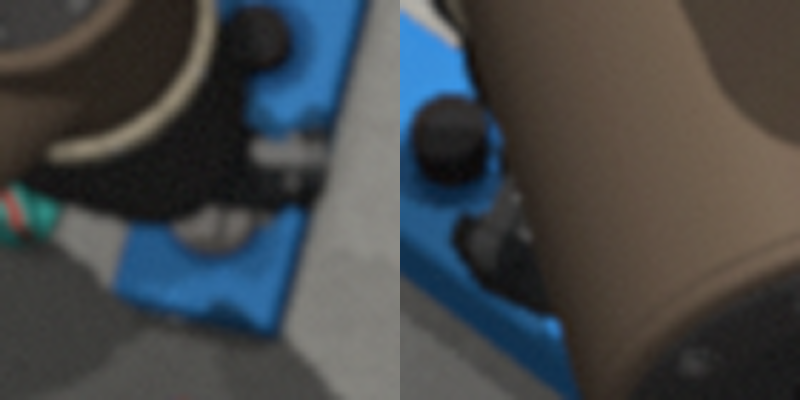

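The hand straddles the knob at the expected place, and little else is visible. Closing.

{"api": "drive_tool", "payload": {
  "commands": [
    {"delta_pos": [0,0,0],"spin": 0},
    {"delta_pos": [0,0,0],"spin": 0},
    {"delta_pos": [0,0,0],"spin": 0},
    {"delta_pos": [0,0,0],"spin": 0},
    {"delta_pos": [0,0,0],"spin": 0},
    {"delta_pos": [0,0,0],"spin": 0},
    {"delta_pos": [0,0,0],"spin": 0},
    {"delta_pos": [0,0,0],"spin": 0},
    {"delta_pos": [0,0,0],"spin": 0},
    {"delta_pos": [0,0,0],"spin": 0}
  ],
  "jaw": 0,
  "grip_force": 70
}}

```text
clock: 4.5
position: [473.8, 227.3, 59.8]
tool_rot: [0.0, -0.018, 1.0, 0.0]
wrist_force: [-1.8, -1.1, 5.7]
opening: 12.7
grasp_force: 69.0
```

{"api": "drive_tool", "payload": {
  "commands": [
    {"delta_pos": [0,0,0.01],"spin": 0},
    {"delta_pos": [0,0,0.03],"spin": 0},
    {"delta_pos": [0,0,0.06],"spin": 0},
    {"delta_pos": [0,0,0.1],"spin": 0},
    {"delta_pos": [0,0,0.14],"spin": 0},
    {"delta_pos": [0,0,0.16],"spin": 0},
    {"delta_pos": [0,0,0.16],"spin": 0},
    {"delta_pos": [0,0,0.16],"spin": 0},
    {"delta_pos": [0,0,0.16],"spin": 0}
  ]
}}

```text
clock: 5.4
position: [472.9, 226.6, 218.3]
tool_rot: [-0.001, -0.017, 1.0, -0.001]
wrist_force: [0.4, -0.3, -0.0]
opening: 12.3
grasp_force: 68.3
```

Run:
```python
from h import *
a=[];s=state();p=s['position'];print(p,s['opening'],s['wrist_force'])
for n in('top','side'):
    d=cam(n);u,v=map(int,proj(d,p));print(n,u,v)
    a.append(cv2.resize(d['color'][v-30:v+30,u-30:u+30,::-1],(400,400),interpolation=cv2.INTER_CUBIC))
cv2.imwrite('pics/l.png',np.hstack(a))
```

```text
[472.86408616 226.63174536 218.28541   ] 12.335941659117841 [ 0.35692023 -0.296244   -0.02879105]
top 208 233
side 262 298
```

View pics/l.png

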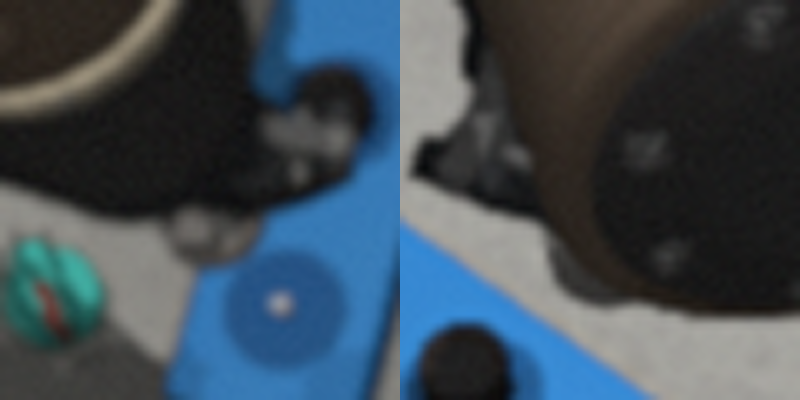

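The knob is held and clear of the pin: its drum hangs below the fingers in both views. Carrying it over the shaft.

{"api": "drive_tool", "payload": {
  "commands": [
    {"delta_pos": [0.008,-0.04,0],"spin": 0},
    {"delta_pos": [0.017,-0.09,0],"spin": -0.1},
    {"delta_pos": [0.026,-0.137,0],"spin": -0.2},
    {"delta_pos": [0.035,-0.185,0],"spin": -0.3},
    {"delta_pos": [0.044,-0.233,0],"spin": -0.345},
    {"delta_pos": [0.053,-0.28,0],"spin": -0.345},
    {"delta_pos": [0.062,-0.328,0],"spin": -0.345},
    {"delta_pos": [0.071,-0.376,0],"spin": -0.345},
    {"delta_pos": [0.08,-0.424,0],"spin": -0.345},
    {"delta_pos": [0.0855,-0.453,0],"spin": -0.345},
    {"delta_pos": [0.0855,-0.453,0],"spin": -0.345},
    {"delta_pos": [0.0855,-0.453,0],"spin": -0.345}
  ]
}}

```text
clock: 6.7
position: [558.4, -226.5, 217.8]
tool_rot: [-0.001, 0.155, 0.988, 0.0]
wrist_force: [-0.1, 0.3, -0.6]
opening: 12.2
grasp_force: 68.5
```

{"api": "drive_tool", "payload": {
  "commands": [
    {"delta_pos": [0,0,-0.03],"spin": 0},
    {"delta_pos": [0,0,-0.038],"spin": 0},
    {"delta_pos": [0,0,-0.038],"spin": 0},
    {"delta_pos": [0,0,-0.038],"spin": 0}
  ]
}}

```text
clock: 7.1
position: [559.4, -225.3, 182.0]
tool_rot: [0.0, 0.154, 0.988, -0.0]
wrist_force: [0.5, 0.5, 0.5]
opening: 12.1
grasp_force: 68.4
```

Run:
```python
from h import *
from scipy.spatial.transform import Rotation as Ro
a=[];s=state();p=s['position'];print(p,s['opening'],s['wrist_force'])
M=Ro.from_quat(s['tool_rot'][[1,2,3,0]]).as_matrix();print('yaw',np.arctan2(M[1,1],M[0,1])-np.pi/2,M[:,2])
for n in('top','side'):
    d=cam(n);save(d,n+'2.png');u,v=map(int,proj(d,p));print(n,u,v)
    a.append(cv2.resize(d['color'][v-30:v+30,u-30:u+30,::-1],(400,400),interpolation=cv2.INTER_CUBIC))
cv2.imwrite('pics/s.png',np.hstack(a))
```

```text
[ 559.403735   -225.30681685  182.00877842] 12.072369886681884 [0.53681686 0.52064238 0.46620147]
yaw -0.3088302509632854 [ 1.78966941e-04 -4.26070236e-04 -9.99999893e-01]
top 406 211
side 330 159
```

View pics/s.png

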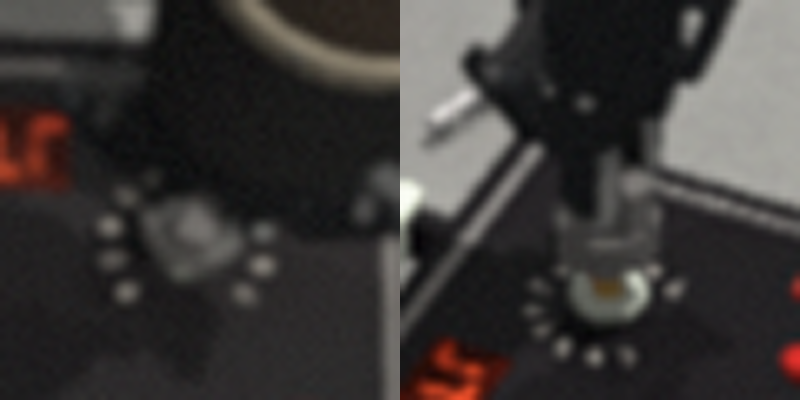

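Side view: the drum (columns about 558–662 of the crop) hangs right above the collar and brass shaft (centre about 609), so it is laterally in line. I'll measure it with numbers.

Run:
```python
from h import *
S=cam('side');T=cam('top')
g=S['color'].astype(int).mean(2)
for v in (163,164,165,166,167): print('side',v,g[v,318:346].astype(int))
g=T['color'].astype(int).mean(2)
for v in range(206,226): print('top',v,g[v,392:420].astype(int))
p=state()['position'];z=p[2]-.8
for n,d in(('S',S),('T',T)):
    for dz in(-19,-3):
        c=np.array([p[0],p[1],z+dz]); r=ray(d,proj(d,c)); l=np.cross(r,[0,0,1]);l/=np.linalg.norm(l)
        print(n,dz,'c',proj(d,c),'lr',proj(d,c-19*l),proj(d,c+19*l))
        print('  near',proj(d,c-19*np.array([r[0],r[1],0])/np.hypot(r[0],r[1])))
    print(n,'tip',proj(d,[558.6,-226.5,148]))
```

```text
side 163 [37 37 38 38 36 43 59 59 55 54 56 62 64 59 52 53 60 75 77 73 67 44 36 35
 36 33 36 34]
side 164 [38 40 38 35 29 38 52 53 54 54 58 63 66 65 60 60 69 81 83 72 61 42 37 34
 35 33 34 35]
side 165 [38 37 36 33 30 40 53 53 53 56 67 79 85 86 78 76 72 73 71 67 58 40 34 36
 35 35 35 34]
side 166 [29 29 31 35 26 38 52 53 53 55 59 66 72 70 66 67 66 66 65 65 55 40 33 34
 36 37 36 36]
side 167 [21 25 23 27 24 35 48 52 52 53 53 55 56 56 57 59 63 65 64 60 47 35 33 35
 35 35 35 34]
top 206 [28 25 19 20 23 38 46 43 27 17 15 17 15 18 17 16 19 21 23 22 24 24 25 25
 22 26 26 25]
top 207 [29 30 26 26 27 46 61 58 35 20 14 13 19 17 18 15 15 15 19 17 19 22 22 23
 24 26 22 24]
top 208 [33 40 40 37 31 42 53 52 29 16 14 20 12 25 20 17 19 16 20 18 20 19 25 22
 26 25 23 25]
top 209 [41 54 62 59 42 36 35 31 23 17 21 21 25 31 30 26 22 22 18 19 23 19 20 21
 26 23 20 25]
top 210 [40 59 76 75 58 37 25 22 29 38 43 40 46 50 44 38 32 27 21 21 20 21 19 23
 22 21 21 23]
top 211 [37 48 62 65 51 41 37 38 44 59 64 63 72 72 64 50 43 34 25 18 22 21 22 22
 23 21 21 24]
top 212 [42 35 37 41 35 44 52 56 62 70 72 80 91 96
[... 1361 characters left out ...]
58 43
 41 40 42 42]
top 225 [33 59 87 87 62 36 24 27 28 31 25 29 28 32 32 34 43 42 53 75 94 88 66 45
 42 42 43 43]
S -19 c [330.27212206 165.37053064] lr [322.63011704 165.2047903 ] [337.92135229 165.53642767]
  near [330.13849734 170.40203176]
S -3 c [330.4056648  160.34211601] lr [322.68974203 160.17717172] [338.12895326 160.50721776]
  near [330.27208412 165.37195907]
S tip [330.6409816  169.79911747]
T -19 c [405.36999133 213.91051479] lr [398.38593336 209.95958873] [412.37455401 217.87304048]
  near [401.49990593 220.5500366 ]
T -3 c [406.40725334 212.13098719] lr [399.34539119 208.13954813] [413.49007572 216.13427318]
  near [402.49733606 218.83884462]
T tip [404.76478927 215.90597799]
```

{"api": "drive_tool", "payload": {
  "commands": [
    {"delta_pos": [0,0,-0.01],"spin": 0},
    {"delta_pos": [0,0,-0.01],"spin": 0},
    {"delta_pos": [0,0,-0.01],"spin": 0},
    {"delta_pos": [0,0,-0.01],"spin": 0}
  ]
}}

```text
clock: 7.7
position: [559.1, -226.0, 171.3]
tool_rot: [-0.0, 0.155, 0.988, -0.0]
wrist_force: [-0.6, 0.2, -1.9]
opening: 12.4
grasp_force: 68.4
```

Run:
```python
from h import *
S=cam('side');p1=state()['position'];T=cam('top');p2=state()['position'];print(p1,p2,state()['wrist_force'])
a=[]
for d,(u,v) in((T,(405,215)),(S,(331,168))):
    a.append(cv2.resize(d['color'][v-16:v+16,u-16:u+16,::-1],(400,400),interpolation=cv2.INTER_CUBIC))
i=np.hstack(a);cv2.imwrite('pics/z.png',np.clip(i.astype(float)*1.6,0,255).astype(np.uint8))
z=p2[2]-.8
for n,d in(('S',S),('T',T)):
    for dz in(-19,): 
        th=np.linspace(0,2*np.pi,361);c=cv2.convexHull(np.array([proj(d,[p2[0]+19*np.cos(t),p2[1]+19*np.sin(t),z+dz]) for t in th],np.float32))[:,0]
        print(n,'pred drum bottom rim cols',c[:,0].min(),c[:,0].max(),'rows',c[:,1].min(),c[:,1].max())
```

```text
[ 559.12796715 -225.94921039  171.39934105] [ 559.11883446 -225.95932349  171.43176543] [-0.17787127  0.0549393  -0.22957753]
S pred drum bottom rim cols 322.79422 337.98907 rows 163.81213 173.78334
T pred drum bottom rim cols 396.84357 412.70517 rows 207.65207 222.97784
```

View pics/z.png

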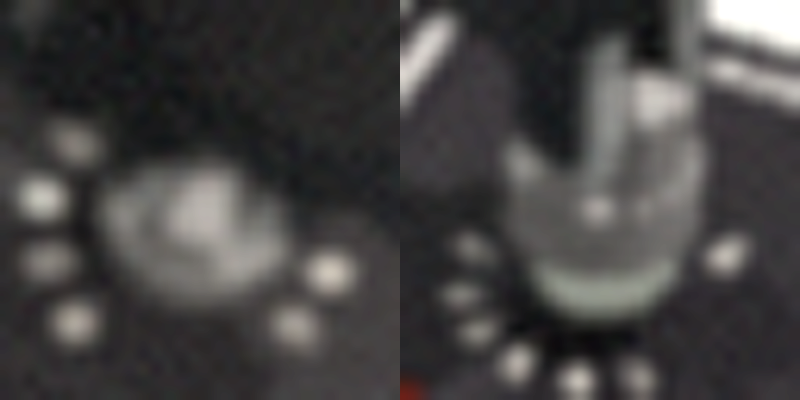

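The drum's outline in the top view (cols 397–412, bottom row 223) matches the prediction from the TCP, and in the side view it sits over the collar to within 1 mm. Starting to insert.

{"api": "drive_tool", "payload": {
  "commands": [
    {"delta_pos": [-0.0003,0,-0.002],"spin": 0},
    {"delta_pos": [-0.0003,0,-0.004],"spin": 0},
    {"delta_pos": [-0.0003,0,-0.006],"spin": 0},
    {"delta_pos": [-0.0003,0,-0.007],"spin": 0},
    {"delta_pos": [-0.0003,0,-0.008],"spin": 0},
    {"delta_pos": [-0.0003,0,-0.008],"spin": 0},
    {"delta_pos": [-0.0003,0,-0.008],"spin": 0}
  ]
}}

```text
clock: 8.5
position: [559.1, -226.4, 163.5]
tool_rot: [0.0, 0.154, 0.988, -0.0]
wrist_force: [1.5, -5.7, 0.5]
opening: 12.5
grasp_force: 68.6
```

No vertical force, only a side force of -5.7 N in y: the bore is over the shaft. Easing y by -0.7 mm and continuing.

{"api": "drive_tool", "payload": {
  "commands": [
    {"delta_pos": [0.0002,-0.0007,0],"spin": 0},
    {"delta_pos": [0.0002,-0.0007,-0.002],"spin": 0},
    {"delta_pos": [0.0002,-0.0007,-0.004],"spin": 0},
    {"delta_pos": [0.0002,-0.0007,-0.005],"spin": 0},
    {"delta_pos": [0.0002,-0.0007,-0.006],"spin": 0},
    {"delta_pos": [0.0002,-0.0007,-0.006],"spin": 0},
    {"delta_pos": [0.0002,-0.0007,-0.006],"spin": 0}
  ]
}}

```text
clock: 9.2
position: [559.1, -226.7, 157.9]
tool_rot: [0.0, 0.154, 0.988, -0.0]
wrist_force: [-0.8, -2.6, 5.7]
opening: 12.3
grasp_force: 69.4
```

Run:
```python
from h import *
s=state();print(s['position'],s['wrist_force'],s['moment'])
```

```text
[ 559.1036059  -226.70039081  157.88970328] [-0.76746243 -2.57873399  5.73461521] [-0.97201592  0.26289982 -0.01221682]
```

The collar spring is engaged: 5.7 N means about 1.7 mm pressed. Pressing on to the stop.

{"api": "drive_tool", "payload": {
  "commands": [
    {"delta_pos": [0,-0.0003,-0.002],"spin": 0},
    {"delta_pos": [0,-0.0003,-0.003],"spin": 0},
    {"delta_pos": [0,-0.0003,-0.004],"spin": 0},
    {"delta_pos": [0,-0.0003,-0.005],"spin": 0},
    {"delta_pos": [0,-0.0003,-0.005],"spin": 0},
    {"delta_pos": [0,-0.0003,-0.005],"spin": 0}
  ]
}}

```text
clock: 9.8
position: [559.2, -226.8, 153.8]
tool_rot: [0.001, 0.154, 0.988, -0.0]
wrist_force: [-2.7, -0.0, 12.3]
opening: 12.6
grasp_force: 70.3
```

{"api": "drive_tool", "payload": {
  "commands": [
    {"delta_pos": [0,0,-0.0005],"spin": 0},
    {"delta_pos": [0,0,-0.001],"spin": 0},
    {"delta_pos": [0,0,-0.001],"spin": 0},
    {"delta_pos": [0,0,-0.001],"spin": 0},
    {"delta_pos": [0,0,-0.001],"spin": 0}
  ]
}}

```text
clock: 10.3
position: [559.2, -226.8, 153.8]
tool_rot: [0.001, 0.154, 0.988, -0.0]
wrist_force: [-6.2, 2.1, 19.4]
opening: 12.6
grasp_force: 71.3
```

Run:
```python
from h import *
S=cam('side');T=cam('top');s=state();print(s['position'],s['wrist_force'])
a=[]
for d,(u,v) in((T,(405,215)),(S,(331,168))):
    a.append(cv2.resize(d['color'][v-16:v+16,u-16:u+16,::-1],(400,400),interpolation=cv2.INTER_CUBIC))
cv2.imwrite('pics/f.png',np.clip(np.hstack(a).astype(float)*1.6,0,255).astype(np.uint8))
```

```text
[ 559.18142596 -226.82827873  153.75166686] [-5.20644493  0.79747322 18.50759488]
```

View pics/f.png

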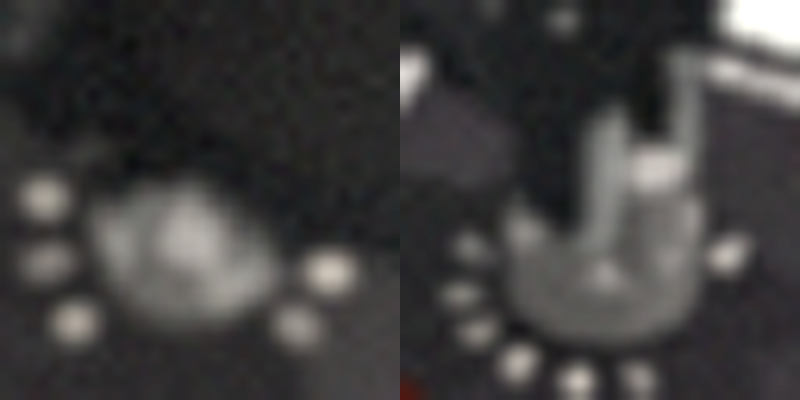

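The knob sits low on the panel and hides the collar. Pressing a further 1 mm moved nothing and raised the force to 19 N, so it is at the hard stop at the predicted height. Handing in.

```bash
python3 -c "
from workcell import order
print(order.close_job())"
```

```text
the job is handed in; nothing more can be done
None
```

The job is handed in with the grey knob on the D-shaft, flat to flat, and the hand still gripping it and pressing it against the collar's stop with about 19 N; the hand-in call returned no verdict.

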